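# Roll the transport canister into the reader's V-cradle

## Task

Roll the white canister with the blue cap along the bench, by pushing its side with the fingertips, up the ramp and into the V groove of the metal cradle. Then nudge it along the groove until its base end is up against the reader's black stop pad, and press the green button on the reader to take the reading. Never pick the canister up, leave it lying at rest in the groove against the pad, and leave the other things on the bench where they are.

Things in the scene. Friction and masses are not known exactly. Their poses are not given: they have to be found in the camera images.
- tube: the canister to roll: 40 mm in diameter, 120 mm long, white with a paper label and a flush blue screw cap, 0.1 to 0.2 kg, smooth, lying on the bench left or right of the cradle. Origin: on its axis at mid-length (20 mm above the bench on the flat, 26 mm in the V). x runs along it from cap to base; y and z turn as it rolls. It soon stops rolling on the flat but rolls back down the ramp if let go there
- tube_base (a point): centre of the canister's flat base end (white, with a small dark square code), on its axis, 60 mm from the origin along the canister's +x
- tube_cap (a point): centre of the end face of the blue cap, on its axis, 60 mm from the origin along the canister's -x
- cradle: fixed low cradle: a dark grey-blue V groove with a grey metal ramp up to it on both long sides, and a white code reader at its +x end. Origin: on the bench under the groove's bottom line; x runs along the groove to the reader (roughly away from the robot), y left, z up. The sheet spans x = -140 to 80 mm. Reader housing: x = 84 to 150 mm, y = -40 to 40 mm, 55 mm high
- seat (a point): point on the axis of the canister's final place: x = 20 mm, y = 0 in the cradle's frame, 26 mm high. The V's bottom lies below it, 3 mm above the bench; its sides rise at 30 degrees to crests 13.4 mm high at y = -18 and 18 mm, and from there the ramps fall to bench height at y = -88 and 88 mm. On a crest the canister's axis is about 33 mm high; past it, it drops into the V
- stop (a point): centre of the face of the reader's black stop pad (64 mm wide, 2 to 50 mm above the bench, with a dark red round window), at x = 80 mm in the cradle's frame, 26 mm above the bench: the canister's base comes to rest here
- read_top (a point): centre of the top face of the green push button (26 mm in diameter, in a black round bezel) on top of the reader, about 68 mm above the bench, 122 mm from the cradle's origin along its x
- read (a joint): travel of the green button, in m: 0 is up, 0.005 is fully pressed (about 4 N, pressed straight down); a spring brings it up again
- cup: upright specimen cup, 66 mm in diameter at its orange lid and 70 mm high, on the other side of the cradle from the canister; leave alone. Origin: centre of its underside
- oil: small amber dropper bottle, 32 mm in diameter and 88 mm high, beyond the cradle; leave alone. Origin: centre of its underside
- dishes: stack of three culture dishes, 90 mm in diameter and 45 mm high, beyond the cradle; leave alone. Origin: centre of its underside
- slidebox: shut blue slide box, 87 x 102 x 35 mm, far to the left; leave alone. Origin: centre of its underside
- marker: white marker pen with a black cap, 130 mm long and 16 mm high, lying far to the right; leave alone. Origin: middle of its underside
- spare: another white canister, with a red cap, 40 mm in diameter and 120 mm high, standing upright to the right; leave alone. Origin: at its centre, 60 mm above the bench
- rack: fixed green rack, 75 x 209 mm, with capped sample tubes up to 110 mm high, to the left. Origin: centre of its underside
Things that resemble listed ones, but are neither listed nor needed, are in the scene too. Leave any purple or yellow look-alike of the tube alone.

How it is judged:
By the outcome, as a careful person would: the job done as asked, in the order asked, and still so for the second after the job is handed in, with the robot touching nothing.
It also fails if it takes over 54 s, if anything falls off the work surface, if the arm or the gripper's body presses on something with over 40 N, if the wrist force passes 120 N, or if a joint passes its speed limit or range.

## Robot

A 6-joint arm with a two-finger parallel gripper is mounted at the origin on the work surface. World frame = base frame: x ahead of the robot, y to its left, z up, the work surface at z = 0. Lengths are in mm, angles in rad, forces in N, time in s.
With the tool pointing down it reaches from about 225 to 875 mm from the base axis. Payload 3.4 kg.
Tool frame: the origin (TCP) lies between the finger pads; the fingertips stand 22 mm ahead of it and the grasp point (between the pads) lies 3 mm ahead of it (bot.tcp_to_tips is the z of the fingertips in the tool frame, in mm); z points along the fingers, y is the direction in which the jaws open and shut (so a half turn about z gives the same grasp; the last joint's range is limited). The gripper opens to 85 mm and grips with 20 to 120 N. Pads are 22 mm wide; open, the fingers measure 114 mm over their backs; the gripper's body (76 mm by 85 mm) begins 54 mm behind the grasp point. The pads swing forward as they close: fully open they stand 13 mm farther back than shut.
Start: joints at [1.137, 0.276, 1.505, -0, 1.361, -0.121], TCP at [176.957, 547.126, 253.328] pointing down, gripper open.
Joint ranges: [-2.89, 2.89], [-0.75, 2.08], [0.22, 2.7], [-1.18, 4.32], [0.11, 2.71], [-2.7, 2.7]. Speed limits (rad/s): [2.57, 2.57, 3.14, 3.14, 3.14, 3.14].

## Interface

Orientations are given as a unit quaternion [x, y, z, w].
In Python, from cell import status, snapshot, order, models, bot gives the robot as it stands.
- The arm moves only by the tool move_arm, never from a script. Its argument "commands" is a list of rows, each a list of 7 numbers: the closure, from 0 (fully open) to 1 (shut), then the shift along the tool's x, y, z in m, then the turn, a rotation vector about the tool's x, y, z in rad. In form: [[jaw, x, y, z, rx, ry, rz], ...]. A call has 1 to 12 rows; each row shifts and turns the commanded pose from where the row before left it, along the tool's axes as they then stand; what a row does not reach is not made up. A row lasts 1/12 s, in which the tool goes at most 41.7 mm and 7.16 degrees, less where a joint would pass 70% of its speed; a pose out of reach is approached as far as the arm can. A call is refused whole if a number of a shift passes 0.0417 or a number of a turn 0.125, either way. A call with a gripper value outside its range is refused whole. The fingers move at their own pace and stop on an object; the grip force is fixed at half the most. Time passes only in rows, so rows that do not move let the fingers close. It gives the time, the measured TCP pose, the force and the opening at its end, in the units of the state.
- status.state(): the state, without advancing time (a new reading comes with each control period).
- snapshot(name): name is "scene" or "top" or "wrist"; returns a dict with "color" (384x512x3 uint8, red, green, blue), "fx", "fy", "cx", "cy" (pixels), "extrinsics" (4x4, takes a point from world to camera coordinates). Camera axes: x right, y down, z forward; pixel columns grow to the right and rows downward; lengths in mm; the calibration is good to about 2 mm. A picture is of the moment at which its call begins. There is no depth.
- order.finish_job(): hands the job in, once; it reports no verdict.
Trained networks look in the newest picture that a camera, given by its name, has taken for a name from the list of things; names that differ only in an ending like _2 or _b are one class to them, and where a whole thing is asked for, a point or a joint stands for the part that bears it (a point fixed in the world has none). Each returns a list of dicts, best first, with "p" (0 to 1); they miss things now and then, are a little off and sometimes report something else, mostly with a low value. They report only what shows in the picture. A call takes as long as a camera call. They do not tell look-alikes from the thing itself.
- models.cut_out(thing, camera): "pixels" (384x512 bool, what is visible of it) and "at" ([column, row] as shares, 0 to 1, of the picture: columns of its width, rows of its height, amid what is visible of it).
- models.pinpoint(thing, camera): "at" ([column, row] as shares, 0 to 1, of the picture: columns of its width, rows of its height: a listed point, or the origin of a listed thing).
The state is a dict: "clock": time; "joint_positions": joint angles; "dq": joint speeds; "tau": joint torques, N m; "eef_pos": TCP position; "eef_rot": TCP orientation; "contact_force": force on the tool from outside, world axes, zero at the start; "ft_torque": the same for the moment, N m; "width": finger opening in mm.
Only numpy, scipy, OpenCV 4.12 (cv2) and the standard library are available. Lean on these libraries where they do the work, as an engineer would, in place of code of your own. Each camera call takes 0.05 s, during which the arm holds its last target. There are 200 camera calls.

## Working session

There is one attempt and no reset: what is moved stays moved. The work goes in short steps, Python scripts to look and compute and a tool call to move; the robot and the scene stay as the last step left them, time stands still between calls to the robot, and variables do not carry over. Pictures are saved under pics/ and viewed, about 8 in all and at most 12, crops included, and the job is handed in when it is done.

Besides the shell and the picture viewer there is one more tool, called after "Request:" in YAML: its name, and indented under it one key for each argument. move_arm: Moves the arm, as the interface text tells. Its arguments: {"type":"object","properties":{"commands":{"type":"array","items":{"type":"array","items":{"type":"number"}}}},"required":["commands"]}

```bash
ls; mkdir -p pics; cat > h.py <<'E'
import numpy as np, cv2
from cell import status, snapshot, order, models, bot
def ray(s,at):
    u=at[0]*512;v=at[1]*384
    E=np.array(s["extrinsics"]);R=E[:3,:3];c=-R.T@E[:3,3]
    return c,R.T@np.array([(u-s["cx"])/s["fx"],(v-s["cy"])/s["fy"],1])
def onz(s,at,z):
    c,d=ray(s,at);return (c+d*(z-c[2])/d[2]).round(1)
def pic(name,fn,scale=1.5):
    s=snapshot(name);im=cv2.cvtColor(s["color"],cv2.COLOR_RGB2BGR)
    cv2.imwrite("pics/"+fn,cv2.resize(im,None,fx=scale,fy=scale,interpolation=cv2.INTER_CUBIC));return s
def pix(s,p):
    E=np.array(s["extrinsics"]);q=E[:3,:3]@np.array(p)+E[:3,3]
    return [round(s["fx"]*q[0]/q[2]+s["cx"]),round(s["fy"]*q[1]/q[2]+s["cy"])]
E
python3 - <<'E'
from h import *
Z=dict(tube=20,tube_base=20,tube_cap=20,cradle=0,seat=26,stop=26,read_top=68,cup=0,spare=60,oil=0,dishes=0)
for cam in("top","scene"):
    s=pic(cam,cam+"1.png")
    for t,z in Z.items():
        for r in models.pinpoint(t,cam)[:3]:
            print(cam,t,round(r["p"],2),[round(r["at"][0]*512),round(r["at"][1]*384)],onz(s,r["at"],z))
print(status.state())
E
```

```text
pics
top tube 0.69 [382, 194] [ 604.5 -340.3   20. ]
top tube 0.6 [345, 250] [ 433.5 -226.1   20. ]
top tube_base 0.77 [313, 178] [ 650.6 -128.    20. ]
top tube_base 0.67 [399, 184] [ 637.5 -392.5   20. ]
top tube_base 0.6 [355, 230] [ 493.9 -255.3   20. ]
top tube_cap 0.93 [365, 206] [ 568.1 -288.3   20. ]
top tube_cap 0.84 [321, 217] [ 533.3 -155.    20. ]
top tube_cap 0.68 [334, 266] [ 385.3 -193.3   20. ]
top seat 0.65 [254, 192] [606.3  52.3  26. ]
top stop 0.96 [255, 170] [673.3  49.9  26. ]
top read_top 0.55 [252, 158] [703.6  58.7  68. ]
top read_top 0.43 [105, 200] [573.5 490.3  68. ]
top cup 0.68 [192, 214] [538.9 243.6   0. ]
top spare 0.57 [437, 175] [ 660.1 -494.5   60. ]
top oil 0.44 [218, 146] [753.5 165.7   0. ]
top dishes 0.93 [349, 140] [ 777.4 -247.6    0. ]
scene tube 0.81 [181, 184] [ 432.4 -224.2   20. ]
scene tube 0.76 [203, 207] [ 580.6 -136.7   20. ]
scene tube 0.62 [139, 212] [ 594.7 -335.    20. ]
scene tube_base 0.94 [203, 216] [ 628.1 -133.    20. ]
scene tube_base 0.92 [167, 191] [ 477.9 -268.4   20. ]
scene tube_base 0.85 [121, 219] [ 628.2 -382.1   20
[... 792 characters left out ...]
{'clock': 1.2, 'joint_positions': array([ 1.13703030e+00,  2.75894650e-01,  1.50487929e+00,  1.11075543e-05,
        1.36070105e+00, -1.20985238e-01]), 'dq': array([ 1.70550957e-05, -1.45573275e-03,  8.83728652e-04, -4.23503454e-04,
        1.05500809e-03, -1.09773740e-03]), 'tau': array([ 4.02422265e-04, -4.16670871e+01, -2.46101528e+01, -1.64117009e-04,
        4.30812415e-04, -8.89933375e-06]), 'eef_pos': array([176.94132965, 547.14087114, 253.33933588]), 'eef_rot': array([1.55754821e-01, 9.87795744e-01, 5.80699460e-05, 1.08858009e-05]), 'contact_force': array([-0.45471166, -0.41428793, -0.58342813]), 'ft_torque': array([-0.01259779,  0.02239478,  0.0169024 ]), 'width': 85.46631094947296}
```

```bash
python3 - <<'E'
import cv2,numpy as np
a=cv2.imread("pics/top1.png");b=cv2.imread("pics/scene1.png")
ca=a[165:420,240:690];ca=cv2.resize(ca,None,fx=1.75,fy=1.17*1.0) if 0 else cv2.resize(ca,(529,300))
cb=b[240:400,90:520];cb=cv2.resize(cb,(790,294))
o=np.zeros((600,800,3),np.uint8);o[:300,:529]=ca;o[302:596,:790]=cb
cv2.imwrite("pics/v1.png",o)
E
```

```text
(no output)
```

View pics/v1.png

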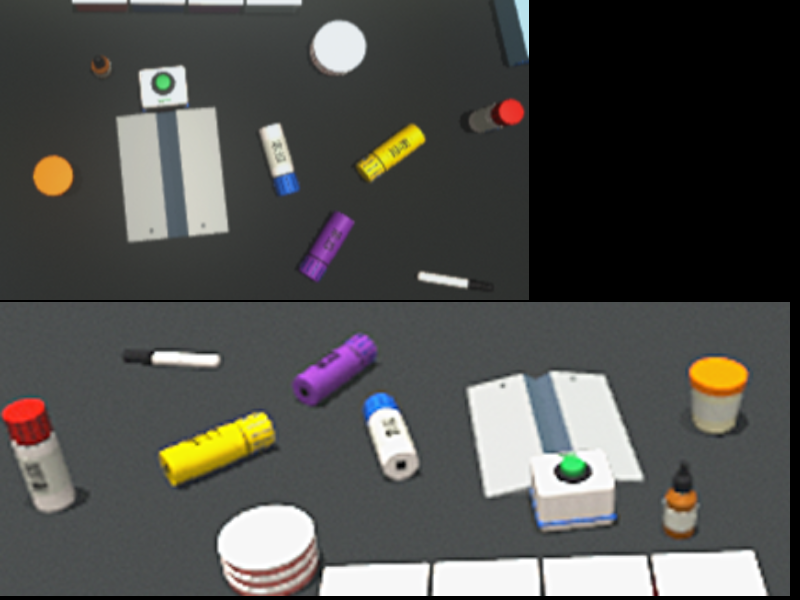

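View pics/top1.png

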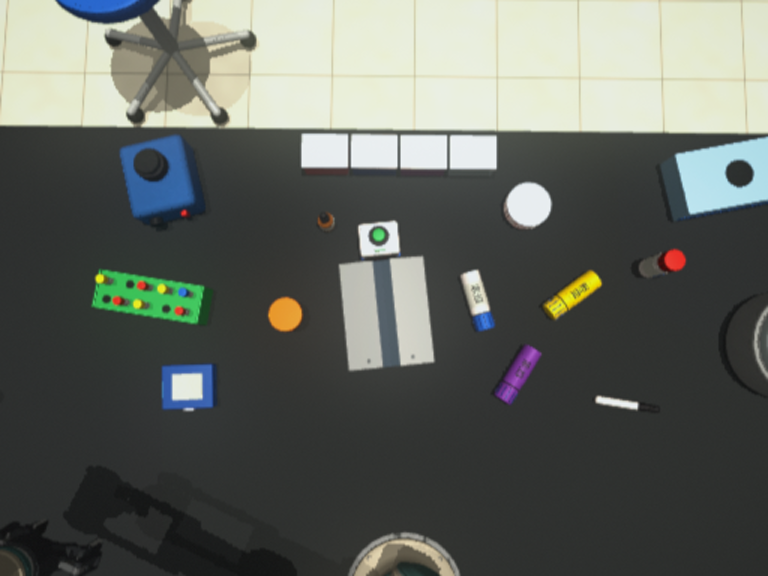

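Candidates (top image, 512 px): white with blue cap (317,200), yellow (382,194), purple (345,250). The white one with the blue cap and paper label fits; the other two are the look-alikes to leave. The enlarged crop confirms this. It lies to the right of the cradle.

```bash
python3 - <<'E'
from h import *
s=snapshot("top")
print([a for a in dir(bot) if a[0]!='_'],bot.tcp_to_tips)
hsv=cv2.cvtColor(s["color"],cv2.COLOR_RGB2HSV)
def rect(m,z):
    n,l,st,c=cv2.connectedComponentsWithStats(m.astype(np.uint8));k=1+st[1:,4].argmax()
    p=cv2.findContours((l==k).astype(np.uint8),0,1)[0][0].reshape(-1,2)+.5
    w=np.array([onz(s,(a/512,b/384),z)[:2] for a,b in p],np.float32)
    return cv2.minAreaRect(w), cv2.boxPoints(cv2.minAreaRect(w)).round(0).tolist()
g=s["color"].astype(int);br=g.min(2)
m=np.zeros((384,512),bool);m[169:250,224:292]=br[169:250,224:292]>90
print("sheet",rect(cv2.morphologyEx(m.astype(np.uint8),cv2.MORPH_CLOSE,np.ones((21,21))),5))
m=np.zeros((384,512),bool);m[175:225,300:335]=g[175:225,300:335].max(2)>90
print("tube",rect(cv2.morphologyEx(m.astype(np.uint8),cv2.MORPH_CLOSE,np.ones((5,5))),20))
m=np.zeros((384,512),bool);m[144:170,238:268]=(g[144:170,238:268,1]-g[144:170,238:268,0])>60
ys,xs=np.nonzero(m);print("green",len(xs),onz(s,((xs.mean()+.5)/512,(ys.mean()+.5)/384),68))
m=np.zeros((384,512),bool);m[175:250,240:272]=(hsv[175:250,240:272,1]>70)&(g[175:250,240:272,2]>60)
print("groove",rect(m,8))
E
```

```text
['PlanningError', 'tcp_to_tips'] 22.0
sheet (((564.2334594726562, 40.95938491821289), (239.16452026367188, 178.3465118408203), 6.297478675842285), [[436.0, 116.0], [455.0, -61.0], [693.0, -35.0], [673.0, 143.0]])
tube (((583.3556518554688, -146.25576782226562), (125.73494720458984, 41.33447265625), 16.413143157958984), [[517.0, -144.0], [529.0, -184.0], [650.0, -148.0], [638.0, -109.0]])
green 58 [707.8  56.8  68. ]Traceback (most recent call last):
  File "<stdin>", line 18, in <module>
  File "<stdin>", line 6, in rect
ValueError: attempt to get argmax of an empty sequence
```

```bash
cat >> h.py <<'E'
from scipy.spatial.transform import Rotation as Ro
O=np.array([585,43.,0]);H=np.radians(6.0)
def setO(o,h):
    global O,H; O=np.array(o,float);H=h
def W(x,y,z): c,s=np.cos(H),np.sin(H);return O+[x*c-y*s,x*s+y*c,z]
def C(p): c,s=np.cos(H),np.sin(H);d=np.array(p)-O;return np.array([d[0]*c+d[1]*s,-d[0]*s+d[1]*c,d[2]]).round(1)
def plan(target,yawto=None):
    """target world TCP; tool y to heading yawto. prints total shift in the tool axes after turning"""
    st=status.state();R=Ro.from_quat(st["eef_rot"]).as_matrix()
    print("tcp",st["eef_pos"].round(1),"cradle",C(st["eef_pos"]),"clock",round(st["clock"],2),"ytool deg",np.degrees(np.arctan2(R[1,1],R[0,1])).round(2),"xtool",R[:,0].round(3),"F",st["contact_force"].round(1),"w",st["width"].round(1))
    if yawto is not None:
        yt=np.array([np.cos(yawto),np.sin(yawto),0]);zt=np.array([0,0,-1.]);R2=np.c_[np.cross(yt,zt),yt,zt]
        print("turn",Ro.from_matrix(R.T@R2).as_rotvec().round(4));R=R2
    d=R.T@(np.array(target)-st["eef_pos"]);print("shift mm",d.round(1),"world x of tool",R[:,0].round(3))
E
python3 -c "
from h import *
plan(W(-23,-250,150),H)"
```

```text
Traceback (most recent call last):
  File "h.py", line 24, in plan
    print("tcp",st["eef_pos"].round(1),"cradle",C(st["eef_pos"]),"clock",round(st["clock"],2),"ytool deg",np.degrees(np.arctan2(R[1,1],R[0,1])).round(2),"xtool",R[:,0].round(3),"F",st["contact_force"].round(1),"w",st["width"].round(1))
                                                                                                                                                                                                                      ^^^^^^^^^^^^^^^^^
AttributeError: 'float' object has no attribute 'round'
```

```bash
sed -i 's/st\["width"\].round(1)/round(st["width"],1)/' h.py
python3 -c "
from h import *
plan(W(-23,-250,150),H)"
```

```text
tcp [177.  547.1 253.3] cradle [-353.1  544.   253.3] clock 1.25 ytool deg 72.08 xtool [-0.951  0.308 -0.   ] F [-0.1  0.6  0.1] w 85.2
turn [ 1.0000e-04 -1.0000e-04  1.1533e+00]
shift mm [-794.   330.1  103.3] world x of tool [-0.105  0.995  0.   ]
```

Request:
move_arm:
  commands:
    - [0.3,0,0,0,0,0,0.1153]
    - [0.3,0,0,0,0,0,0.1153]
    - [0.3,0,0,0,0,0,0.1153]
    - [0.3,0,0,0,0,0,0.1153]
    - [0.3,0,0,0,0,0,0.1153]
    - [0.3,0,0,0,0,0,0.1153]
    - [0.3,0,0,0,0,0,0.1153]
    - [0.3,0,0,0,0,0,0.1153]
    - [0.3,0,0,0,0,0,0.1153]
    - [0.3,0,0,0,0,0,0.1153]

```text
clock: 2.08
eef_pos: [176.9, 547.1, 253.3]
eef_rot: [0.671, 0.741, 0.0, -0.0]
contact_force: [-1.0, -0.6, 0.0]
width: 59.9
```

Request:
move_arm:
  commands:
    - [0.3,-0.036,0.015,0.002,0,0,0]
    - [0.3,-0.036,0.015,0.002,0,0,0]
    - [0.3,-0.036,0.015,0.002,0,0,0]
    - [0.3,-0.036,0.015,0.002,0,0,0]
    - [0.3,-0.036,0.015,0.002,0,0,0]
    - [0.3,-0.036,0.015,0.002,0,0,0]
    - [0.3,-0.036,0.015,0.002,0,0,0]
    - [0.3,-0.036,0.015,0.002,0,0,0]
    - [0.3,-0.036,0.015,0.002,0,0,0]
    - [0.3,-0.036,0.015,0.002,0,0,0]
    - [0.3,-0.036,0.015,0.002,0,0,0]

```text
clock: 3.0
eef_pos: [383.1, 168.9, 231.6]
eef_rot: [0.669, 0.743, 0.001, 0.0]
contact_force: [1.9, 0.6, 0.3]
width: 59.9
```

Request:
move_arm:
  commands:
    - [0.3,-0.036,0.015,0.007,0,0,0]
    - [0.3,-0.036,0.015,0.007,0,0,0]
    - [0.3,-0.036,0.015,0.007,0,0,0]
    - [0.3,-0.036,0.015,0.007,0,0,0]
    - [0.3,-0.036,0.015,0.007,0,0,0]
    - [0.3,-0.036,0.015,0.007,0,0,0]
    - [0.3,-0.036,0.015,0.007,0,0,0]
    - [0.3,-0.036,0.015,0.007,0,0,0]
    - [0.3,-0.036,0.015,0.007,0,0,0]
    - [0.3,-0.036,0.015,0.007,0,0,0]
    - [0.3,-0.036,0.015,0.007,0,0,0]

```text
clock: 3.92
eef_pos: [588.8, -207.9, 153.9]
eef_rot: [0.669, 0.743, 0.0, -0.0]
contact_force: [0.8, 0.2, 0.1]
width: 59.6
```

```bash
python3 - <<'E'
from h import *
s=pic("wrist","w1.png",1.4)
Z=dict(tube=20,tube_base=20,tube_cap=20,seat=26,stop=26,read_top=68)
for t,z in Z.items():
    for r in models.pinpoint(t,"wrist")[:2]:
        p=onz(s,r["at"],z);print(t,round(r["p"],2),[round(r["at"][0]*512),round(r["at"][1]*384)],p,C(p))
plan(W(-23,-250,31),H)
E
```

```text
tube 0.9 [256, 302] [ 598.5 -336.3   20. ] [ -26.2 -378.6   20. ]
tube 0.89 [266, 124] [ 587.8 -143.6   20. ] [ -16.7 -185.9   20. ]
tube_base 0.93 [157, 226] [ 488.3 -255.8   20. ] [-127.4 -287.1   20. ]
tube_base 0.82 [325, 113] [ 639.8 -128.2   20. ] [  36.6 -176.    20. ]
tube_cap 0.8 [43, 154] [ 382.1 -192.8   20. ] [-226.4 -213.3   20. ]
tube_cap 0.67 [194, 137] [ 522.9 -161.7   20. ] [ -83.2 -197.1   20. ]
stop 0.58 [325, 112] [ 638.  -127.4   26. ] [  34.9 -175.    26. ]
tcp [ 587.5 -204.7  154.5] cradle [ -23.4 -246.6  154.5] clock 4.27 ytool deg 6.07 xtool [-0.106  0.994  0.001] F [-0.9  0.3 -0.8] w 59.6
turn [-0.0004 -0.0007  0.0012]
shift mm [ -3.4   0.4 123.5] world x of tool [-0.105  0.995  0.   ]
```

View pics/w1.png

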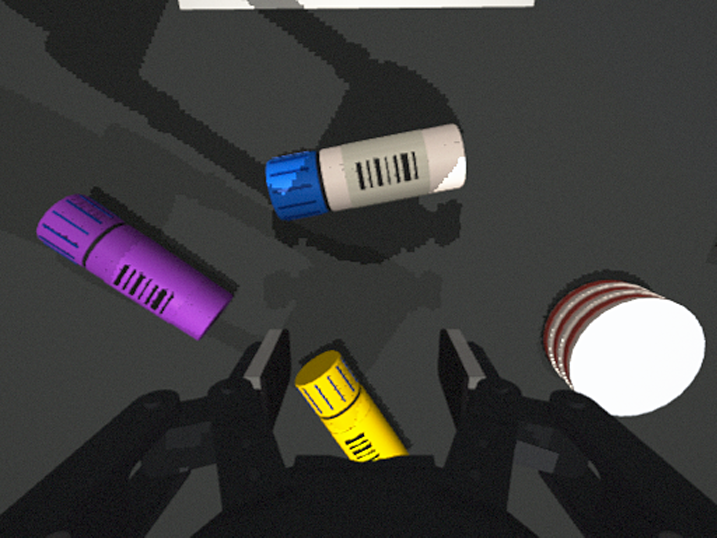

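The wrist view shows the white canister at about (365,170), 10° off the groove heading, and the fingers stand clear of everything. I'm descending behind it.

Request:
move_arm:
  commands:
    - [0.3,0,0.002,0.031,0,0,0]
    - [0.3,0,0,0.031,0,0,0]
    - [0.3,0,0,0.031,0,0,0]
    - [0.3,0,0,0.03,0,0,0]
    - [0.3,0.005,0,0,0,0,0]
    - [0.3,0.005,0,0,0,0,0]
    - [0.3,0.005,0,0,0,0,0]
    - [0.3,0.005,0,0,0,0,0]
    - [0.3,0.005,0,0,0,0,0]
    - [0.3,0.005,0,0,0,0,0]
    - [0.3,0.005,0,0,0,0,0]
    - [0.3,0.005,0,0,0,0,0]

```text
clock: 5.27
eef_pos: [586.2, -165.5, 32.0]
eef_rot: [0.669, 0.743, 0.0, 0.001]
contact_force: [-0.3, -0.3, 0.2]
width: 59.5
```

Request:
move_arm:
  commands:
    - [0.3,0.005,0,0,0,0,0]
    - [0.3,0.005,0,0,0,0,0]
    - [0.3,0.005,0,0,0,0,0]
    - [0.3,0.005,0,0,0,0,0]
    - [0.3,0.005,0,0,0,0,0]
    - [0.3,0.005,0,0,0,0,0]
    - [0.3,0.005,0,0,0,0,0]
    - [0.3,0.005,0,0,0,0,0]

```text
clock: 5.93
eef_pos: [581.7, -125.6, 31.2]
eef_rot: [0.669, 0.743, 0.0, -0.0]
contact_force: [0.9, 0.1, -0.3]
width: 59.9
```

```bash
python3 - <<'E'
from h import *
s=pic("wrist","w2.png",1.2)
for cam in("wrist","top","scene"):
  if cam!="wrist": s=pic(cam,cam+"2.png")
  for t in ("tube","tube_base","tube_cap"):
    for r in models.pinpoint(t,cam)[:3]:
        p=onz(s,r["at"],20);print(cam,t,round(r["p"],2),[round(r["at"][0]*512),round(r["at"][1]*384)],C(p))
plan(W(-21,-119,31),H)
E
```

```text
wrist tube 0.73 [243, 190] [ -29.2 -131.    20. ]
wrist tube 0.57 [15, 372] [-177.2 -252.1   20. ]
wrist tube_base 0.72 [357, 172] [  27.8 -121.8   20. ]
wrist tube_cap 0.89 [124, 209] [ -91.4 -141.3   20. ]
top tube 0.79 [298, 208] [ -38.7 -124.2   20. ]
top tube 0.6 [383, 195] [ -24. -385.   20.]
top tube 0.54 [346, 250] [-178.6 -255.2   20. ]
top tube_base 0.94 [397, 185] [   2.1 -434.1   20. ]
top tube_base 0.88 [295, 184] [  35.9 -120.5   20. ]
top tube_base 0.44 [356, 229] [-118.8 -291.8   20. ]
top tube_cap 0.95 [364, 208] [ -57.1 -325.1   20. ]
top tube_cap 0.69 [303, 224] [ -90.5 -133.6   20. ]
top tube_cap 0.33 [292, 186] [  31.7 -111.4   20. ]
scene tube 0.75 [219, 204] [ -32.5 -128.7   20. ]
scene tube 0.72 [181, 182] [-188.2 -251.4   20. ]
scene tube 0.65 [140, 212] [ -28.2 -374.1   20. ]
scene tube_base 0.79 [224, 213] [  15.1 -114.6   20. ]
scene tube_base 0.75 [120, 221] [   6.  -429.9   20. ]
scene tube_base 0.59 [168, 190] [-147.9 -294.4   20. ]
scene tube_cap 0.83 [194, 177] [-215.9 -206.6   20. ]
scene tube_cap 0.74 [154, 206] [ -55.2 -332.1   20. ]
scene tube_cap 0.63 [220, 193] [ -94.4 -118.9   20. ]
tcp [ 581.8 -126.3   31.3] cradle [ -20.9 -168.1   31.3] clock 6.53 ytool deg 6.0 xtool [-0.105  0.995  0.   ] F [ 0.7 -1.  -0.5] w 60.0
turn [ 0.0001 -0.0001  0.    ]
shift mm [49.1 -0.1  0.3] world x of tool [-0.105  0.995  0.   ]
```

View pics/w2.png

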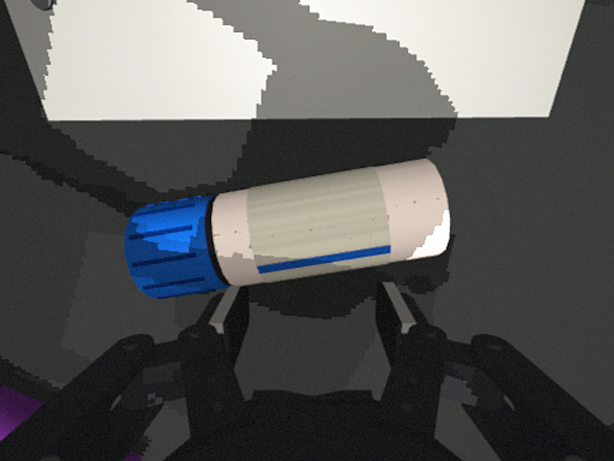

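The canister at (290,230) has rolled slightly ahead and is still about 9° skewed. The groove heading looks right: the ramp edge is parallel to the jaws. I'll centre the tool on it and push more slowly.

Request:
move_arm:
  commands:
    - [0.3,0,-0.01,0,0,0,0]
    - [0.3,0.003,0,0,0,0,0]
    - [0.3,0.003,0,0,0,0,0]
    - [0.3,0.002,0,0,0,0,0]
    - [0.3,0.002,0,0,0,0,0]
    - [0.3,0.002,0,0,0,0,0]
    - [0.3,0.002,0,0,0,0,0]
    - [0.3,0.002,0,0,0,0,0]
    - [0.3,0.002,0,0,0,0,0]
    - [0.3,0.002,0,0,0,0,0]
    - [0.3,0.002,0,0,0,0,0]
    - [0.3,0.002,0,0,0,0,0]

```text
clock: 7.53
eef_pos: [569.3, -103.1, 31.3]
eef_rot: [0.669, 0.743, 0.0, -0.0]
contact_force: [-0.6, 0.3, -0.1]
width: 60.0
```

Request:
move_arm:
  commands:
    - [0.3,0.002,0,0,0,0,0]
    - [0.3,0.002,0,0,0,0,0]
    - [0.3,0.002,0,0,0,0,0]
    - [0.3,0.002,0,0,0,0,0]
    - [0.3,0.002,0,0,0,0,0]
    - [0.3,0.002,0,0,0,0,0]
    - [0.3,0.002,0,0,0,0,0]
    - [0.3,0.002,0,0,0,0,0]
    - [0.3,0.002,0,0,0,0,0]
    - [0.3,0.002,0,0,0,0,0]
    - [0.3,0.002,0,0,0,0,0]
    - [0.3,0.002,0,0,0,0,0]

```text
clock: 8.53
eef_pos: [566.8, -79.3, 31.3]
eef_rot: [0.669, 0.743, 0.0, -0.0]
contact_force: [-0.1, -0.1, 0.2]
width: 59.8
```

```bash
python3 - <<'E'
from h import *
s=pic("wrist","w3.png",1.2)
for cam in("wrist",):
  for t in ("tube","tube_base","tube_cap"):
    for r in models.pinpoint(t,cam)[:2]:
        p=onz(s,r["at"],20);print(cam,t,round(r["p"],2),[round(r["at"][0]*512),round(r["at"][1]*384)],C(p))
plan(W(-31,-119,31),H)
E
```

```text
wrist tube 0.93 [244, 194] [-38.4 -85.4  20. ]
wrist tube_base 0.63 [363, 175] [ 21.2 -75.5  20. ]
wrist tube_cap 0.7 [127, 211] [-100.  -95.   20.]
tcp [566.7 -79.3  31.2] cradle [ -31.  -119.7   31.2] clock 8.73 ytool deg 6.02 xtool [-0.105  0.994  0.   ] F [-0.1 -0.1  0.2] w 60.2
turn [-0.0001 -0.0003  0.0003]
shift mm [ 0.7 -0.   0.2] world x of tool [-0.105  0.995  0.   ]
```

View pics/w3.png

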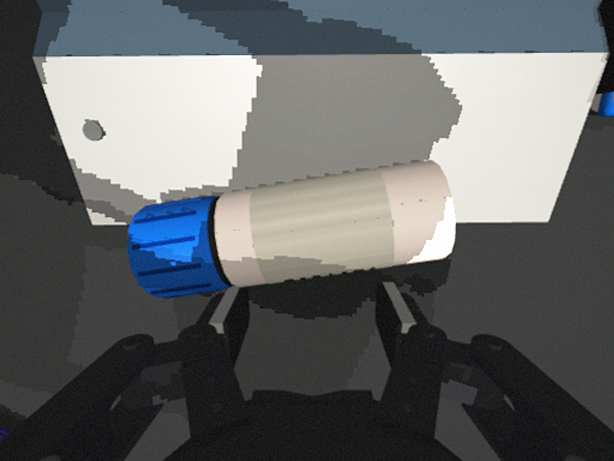

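Still skewed (canister centre (290,225)): on the flat it simply rolls, without yawing. On the ramp, gravity holds it against the fingers, and pushing the cap end should square it up. I'll widen the jaws for leverage, re-centre, and push up slowly while following the slope.

Request:
move_arm:
  commands:
    - [0.1,0,-0.008,0,0,0,0]
    - [0.1,0.003,0,-0.0006,0,0,0]
    - [0.1,0.003,0,-0.0006,0,0,0]
    - [0.1,0.003,0,-0.0006,0,0,0]
    - [0.1,0.003,0,-0.0006,0,0,0]
    - [0.1,0.003,0,-0.0006,0,0,0]
    - [0.1,0.003,0,-0.0006,0,0,0]
    - [0.1,0.003,0,-0.0006,0,0,0]
    - [0.1,0.003,0,-0.0006,0,0,0]
    - [0.1,0.003,0,-0.0006,0,0,0]
    - [0.1,0.003,0,-0.0006,0,0,0]
    - [0.1,0.003,0,-0.0006,0,0,0]

```text
clock: 9.73
eef_pos: [555.6, -47.4, 38.1]
eef_rot: [0.669, 0.743, 0.0, 0.0]
contact_force: [-0.1, -1.9, 1.1]
width: 77.0
```

```bash
python3 - <<'E'
from h import *
s=pic("wrist","w4.png",1.2)
for cam in("wrist",):
  for t in ("tube","tube_base","tube_cap"):
    for r in models.pinpoint(t,cam)[:2]:
        p=onz(s,r["at"],26);print(cam,t,round(r["p"],2),[round(r["at"][0]*512),round(r["at"][1]*384)],C(p))
plan(W(-39,-49,44),H)
E
```

```text
wrist tube 0.57 [258, 200] [-39.5 -56.4  26. ]
wrist tube_base 0.66 [372, 201] [ 19.7 -56.6  26. ]
wrist tube_cap 0.97 [138, 200] [-101.5  -56.2   26. ]
tcp [555.2 -47.   37.7] cradle [-39.1 -86.4  37.7] clock 9.93 ytool deg 6.01 xtool [-0.105  0.995  0.001] F [ 0.5 -0.8  0.1] w 77.2
turn [-0.0003 -0.0008  0.0002]
shift mm [37.4  0.1 -6.3] world x of tool [-0.105  0.995  0.   ]
```

View pics/w4.png

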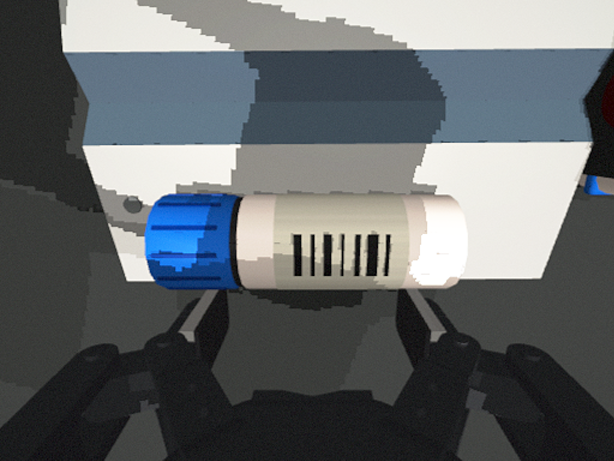

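Aligned now: the canister (305,242) is square to the groove and resting on both fingers. I'm pushing it on over the crest.

Request:
move_arm:
  commands:
    - [0.1,0.003,0,-0.0005,0,0,0]
    - [0.1,0.003,0,-0.0005,0,0,0]
    - [0.1,0.003,0,-0.0005,0,0,0]
    - [0.1,0.003,0,-0.0005,0,0,0]
    - [0.1,0.003,0,-0.0005,0,0,0]
    - [0.1,0.003,0,-0.0005,0,0,0]
    - [0.1,0.003,0,-0.0005,0,0,0]
    - [0.1,0.003,0,-0.0005,0,0,0]
    - [0.1,0.003,0,-0.0005,0,0,0]
    - [0.1,0.003,0,-0.0005,0,0,0]
    - [0.1,0.003,0,-0.0005,0,0,0]

```text
clock: 10.85
eef_pos: [551.8, -14.3, 43.4]
eef_rot: [0.669, 0.743, 0.0, -0.0]
contact_force: [-0.1, -2.0, 0.9]
width: 76.9
```

Request:
move_arm:
  commands:
    - [0.1,0.002,0,-0.0005,0,0,0]
    - [0.1,0.002,0,0,0,0,0]
    - [0.1,0.0015,0,0,0,0,0]
    - [0.1,0.0015,0,0,0,0,0]
    - [0.1,0.0015,0,0,0,0,0]
    - [0.1,0.0015,0,0,0,0,0]
    - [0.1,0.0015,0,0,0,0,0]
    - [0.1,0,0,0,0,0,0]
    - [0.1,0,0,0,0,0,0]
    - [0.1,0,0,0,0,0,0]

```text
clock: 11.68
eef_pos: [550.7, -3.2, 43.9]
eef_rot: [0.669, 0.743, 0.0, -0.0]
contact_force: [0.1, 0.2, 0.2]
width: 77.2
```

```bash
python3 - <<'E'
from h import *
s=pic("wrist","w5.png",1.2)
for cam in("wrist",):
  for t in ("tube","tube_base","tube_cap","stop"):
    for r in models.pinpoint(t,cam)[:2]:
        p=onz(s,r["at"],26);print(cam,t,round(r["p"],2),[round(r["at"][0]*512),round(r["at"][1]*384)],C(p))
plan(W(-39,-49,44),H)
E
```

```text
wrist tube 0.65 [254, 174] [-41.5   0.5  26. ]
wrist tube_base 0.74 [370, 173] [19.3  1.4 26. ]
wrist tube_cap 0.91 [135, 174] [-104.1    0.7   26. ]
wrist tube_cap 0.34 [257, 171] [-39.8   2.4  26. ]
wrist stop 0.83 [493, 170] [83.1  2.7 26. ]
tcp [550.8  -3.3  43.9] cradle [-38.9 -42.5  43.9] clock 11.93 ytool deg 6.01 xtool [-0.105  0.995  0.   ] F [0.4 1.  0.7] w 76.7
turn [ 0.0001 -0.0001  0.0001]
shift mm [-6.5 -0.1 -0.1] world x of tool [-0.105  0.995  0.   ]
```

View pics/w5.png

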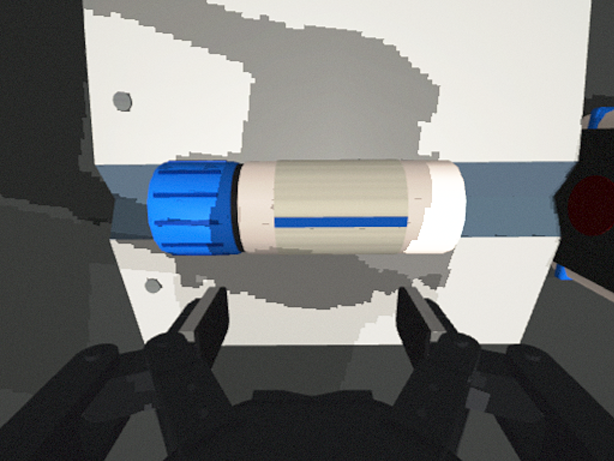

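It's seated in the groove at (305,208), parallel, and the base is about 61 mm short of the stop pad (dark red window at (590,205)). I'm moving round to push on the cap end.

Request:
move_arm:
  commands:
    - [0.1,-0.01,0,0,0,0,0]
    - [0.1,0,0,-0.035,0,0,0]
    - [0.1,0,0,-0.035,0,0,0]
    - [0.5,0.0177,-0.032,0,0,0,0]
    - [1,0.0177,-0.032,0,0,0,0]
    - [1,0.0177,-0.034,0,0,0,0]
    - [1,0,0,0,0,0,0]
    - [1,0,0,0.025,0,0,0]
    - [1,0,0,0.025,0,0,0]
    - [1,0,0,0.0235,0,0,0]
    - [1,0,0,0,0,0,0]

```text
clock: 12.85
eef_pos: [445.9, 29.1, 37.4]
eef_rot: [0.669, 0.743, -0.002, -0.003]
contact_force: [-0.7, -0.4, -0.3]
width: -0.3
```

```bash
python3 - <<'E'
from h import *
s=pic("wrist","w6.png",1.2)
for t in ("tube","tube_base","tube_cap","stop"):
    for r in models.pinpoint(t,"wrist")[:2]:
        p=onz(s,r["at"],26);print(t,round(r["p"],2),[round(r["at"][0]*512),round(r["at"][1]*384)],C(p))
plan(W(-118,0.7,40),H)
E
```

```text
tube 0.84 [446, 253] [-38.1   1.7  26. ]
tube_cap 0.83 [326, 253] [-103.2    1.3   26. ]
tcp [450.1  29.   41.6] cradle [-135.6    0.2   41.6] clock 13.1 ytool deg 6.01 xtool [-0.105  0.995 -0.001] F [-0.1  0.5  0.7] w -0.3
turn [0.0027 0.0005 0.0001]
shift mm [ 0.5 17.6  1.6] world x of tool [-0.105  0.995  0.   ]
```

View pics/w6.png

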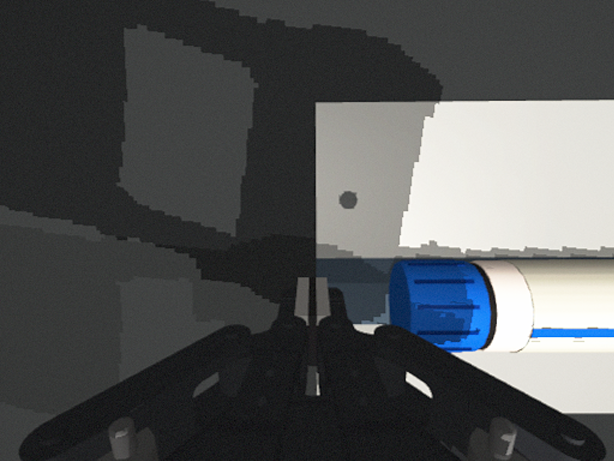

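The closed fingers at (312,290) are just behind the cap face at (400,300), in line with the groove. Pushing along it.

Request:
move_arm:
  commands:
    - [1,0.0003,0.004,0,0,0,0]
    - [1,0.0003,0.004,0,0,0,0]
    - [1,0,0.004,0,0,0,0]
    - [1,0,0.003,0,0,0,0]
    - [1,0,0.003,0,0,0,0]
    - [1,0,0.003,0,0,0,0]
    - [1,0,0.003,0,0,0,0]
    - [1,0,0.003,0,0,0,0]
    - [1,0,0.003,0,0,0,0]
    - [1,0,0.003,0,0,0,0]
    - [1,0,0.003,0,0,0,0]
    - [1,0,0.003,0,0,0,0]

```text
clock: 14.1
eef_pos: [487.8, 34.1, 40.3]
eef_rot: [0.669, 0.743, 0.0, -0.0]
contact_force: [-0.4, -0.2, 0.0]
width: 0.3
```

Request:
move_arm:
  commands:
    - [1,0,0.003,0,0,0,0]
    - [1,0,0.003,0,0,0,0]
    - [1,0,0.003,0,0,0,0]
    - [1,0,0.003,0,0,0,0]
    - [1,0,0.003,0,0,0,0]
    - [1,0,0.003,0,0,0,0]
    - [1,0,0.003,0,0,0,0]

```text
clock: 14.68
eef_pos: [508.6, 36.3, 40.4]
eef_rot: [0.669, 0.743, 0.0, -0.0]
contact_force: [-0.2, 1.0, 0.6]
width: -0.4
```

```bash
python3 - <<'E'
from h import *
s=pic("wrist","w7.png",1.2)
for cam in("wrist","scene","top"):
  if cam!="wrist": s=pic(cam,cam+"7.png",3)
  for t in ("tube","tube_base","tube_cap","stop","seat","read_top"):
    for r in models.pinpoint(t,cam)[:3]:
        p=onz(s,r["at"],68 if t=="read_top" else 26)
        if abs(C(p)[1])<40: print(cam,t,round(r["p"],2),[round(r["at"][0]*512),round(r["at"][1]*384)],C(p))
plan(W(-57,0.7,40),H)
E
```

```text
wrist tube 0.73 [395, 250] [-0.7  2.1 26. ]
wrist tube_base 0.92 [500, 251] [57.6  1.2 26. ]
wrist tube_base 0.33 [282, 249] [-63.9   2.8  26. ]
wrist tube_cap 0.79 [284, 253] [-62.8  -0.1  26. ]
scene tube 0.85 [258, 201] [-22.2  -2.4  26. ]
scene tube_base 0.37 [258, 194] [-62.7   5.8  26. ]
scene tube_cap 0.54 [256, 195] [-59.5  -1.7  26. ]
scene stop 0.84 [265, 219] [76.9  4.9 26. ]
scene seat 0.89 [263, 209] [25.   7.6 26. ]
scene read_top 0.59 [266, 218] [125.8  -2.   68. ]
scene read_top 0.59 [262, 212] [93.9 -8.5 68. ]
scene read_top 0.59 [261, 219] [127.9 -15.9  68. ]
top tube 0.81 [258, 201] [-6.8 -2.5 26. ]
top tube_base 0.82 [253, 179] [60.9  7.4 26. ]
top stop 0.57 [255, 173] [78.7 -1.1 26. ]
top seat 0.76 [254, 192] [22.6  5.8 26. ]
top read_top 0.57 [252, 158] [120.5   3.7  68. ]
tcp [508.3  36.3  40.4] cradle [-77.    1.3  40.4] clock 15.73 ytool deg 6.02 xtool [-0.105  0.994  0.   ] F [-0.   0.2  0.7] w -0.1
turn [ 0.     -0.0001  0.0003]
shift mm [-0.6 20.   0.4] world x of tool [-0.105  0.995  0.   ]
```

Request:
move_arm:
  commands:
    - [1,0,0.002,0,0,0,0]
    - [1,0,0.002,0,0,0,0]
    - [1,0,0.002,0,0,0,0]
    - [1,0,0.002,0,0,0,0]
    - [1,0,0.002,0,0,0,0]
    - [1,0,0.002,0,0,0,0]
    - [1,0,0.002,0,0,0,0]
    - [1,0,0.002,0,0,0,0]

```text
clock: 16.4
eef_pos: [524.5, 38.0, 40.4]
eef_rot: [0.669, 0.743, 0.0, -0.0]
contact_force: [-0.8, 0.2, -0.6]
width: 0.0
```

Request:
move_arm:
  commands:
    - [1,0,0.001,0,0,0,0]
    - [1,0,0.001,0,0,0,0]
    - [1,0,0,0,0,0,0]

```text
clock: 16.65
eef_pos: [526.6, 38.1, 40.4]
eef_rot: [0.669, 0.743, 0.0, 0.0]
contact_force: [-0.4, -0.8, 0.7]
width: 0.3
```

Request:
move_arm:
  commands:
    - [1,0,0.001,0,0,0,0]
    - [1,0,0.001,0,0,0,0]
    - [1,0,0,0,0,0,0]

```text
clock: 16.9
eef_pos: [528.5, 38.3, 40.4]
eef_rot: [0.669, 0.743, 0.0, 0.0]
contact_force: [-0.4, 0.4, -0.8]
width: -0.5
```

```bash
python3 - <<'E'
from h import *
s=pic("wrist","w8.png",1.2)
for t in ("tube","tube_base","tube_cap","stop"):
    for r in models.pinpoint(t,"wrist")[:3]:
        p=onz(s,r["at"],26); print(t,round(r["p"],2),[round(r["at"][0]*512),round(r["at"][1]*384)],C(p))
plan(W(-54,0.7,40),H)
E
```

```text
tube 0.62 [394, 250] [18.7  1.9 26. ]
tube_base 0.57 [500, 253] [78.   0.1 26. ]
tube_cap 0.98 [281, 251] [-44.7   1.1  26. ]
tcp [528.4  38.4  40.5] cradle [-56.8   1.3  40.5] clock 17.15 ytool deg 6.02 xtool [-0.105  0.994  0.   ] F [-0.2 -0.5 -0.1] w 0.1
turn [ 0.0005 -0.      0.0003]
shift mm [-0.6  2.8  0.5] world x of tool [-0.105  0.995  0.   ]
```

View pics/w8.png

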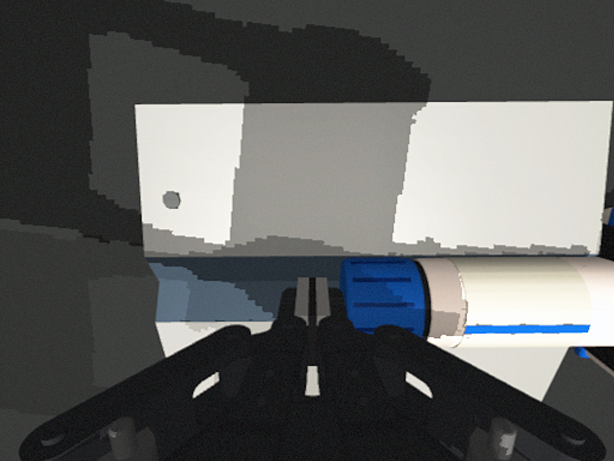

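Nearly there (base near the pad at the right edge), but no contact force yet. I'll creep forward until it shows.

Request:
move_arm:
  commands:
    - [1,0,0.0007,0,0,0,0]
    - [1,0,0.0007,0,0,0,0]
    - [1,0,0,0,0,0,0]

```text
clock: 17.4
eef_pos: [529.5, 38.5, 40.4]
eef_rot: [0.669, 0.743, -0.0, -0.0]
contact_force: [-0.8, 0.0, 0.9]
width: 0.2
```

Request:
move_arm:
  commands:
    - [1,0,0.0007,0,0,0,0]
    - [1,0,0.0007,0,0,0,0]
    - [1,0,0,0,0,0,0]

```text
clock: 17.65
eef_pos: [531.2, 38.7, 40.4]
eef_rot: [0.669, 0.743, 0.0, 0.0]
contact_force: [-1.5, -0.3, -0.2]
width: -0.4
```

Request:
move_arm:
  commands:
    - [1,0,0.0007,0,0,0,0]
    - [1,0,0,0,0,0,0]

```text
clock: 17.82
eef_pos: [531.8, 38.7, 40.4]
eef_rot: [0.669, 0.743, 0.0, 0.0]
contact_force: [-1.0, -0.3, 0.0]
width: 0.2
```

Request:
move_arm:
  commands:
    - [1,0,0.0007,0,0,0,0]
    - [1,0,0,0,0,0,0]

```text
clock: 17.98
eef_pos: [532.5, 38.8, 40.4]
eef_rot: [0.669, 0.743, 0.0, 0.0]
contact_force: [-1.0, 0.5, -0.2]
width: 0.2
```

Request:
move_arm:
  commands:
    - [1,0,0.0007,0,0,0,0]
    - [1,0,0,0,0,0,0]

```text
clock: 18.15
eef_pos: [533.3, 38.9, 40.4]
eef_rot: [0.669, 0.743, 0.0, 0.0]
contact_force: [-1.3, 0.1, 0.1]
width: 0.3
```

Request:
move_arm:
  commands:
    - [1,0,0.0007,0,0,0,0]
    - [1,0,0,0,0,0,0]

```text
clock: 18.32
eef_pos: [533.4, 38.9, 40.3]
eef_rot: [0.669, 0.743, -0.0, -0.0]
contact_force: [-1.8, -0.7, 1.3]
width: 0.2
```

Request:
move_arm:
  commands:
    - [1,0,0.0007,0,0,0,0]
    - [1,0,0,0,0,0,0]

```text
clock: 18.48
eef_pos: [533.5, 38.9, 40.3]
eef_rot: [0.669, 0.743, -0.001, -0.001]
contact_force: [-4.1, -1.1, 2.3]
width: 0.0
```

Request:
move_arm:
  commands:
    - [1,0,0.0007,0,0,0,0]
    - [1,0,0,0,0,0,0]

```text
clock: 18.65
eef_pos: [533.5, 39.0, 40.2]
eef_rot: [0.669, 0.743, -0.001, -0.001]
contact_force: [-6.1, -1.1, 3.1]
width: -0.4
```

```bash
python3 - <<'E'
from h import *
F=[];
for i in range(4):
    s=snapshot("wrist");F.append(status.state()["contact_force"])
print(np.mean(F,0))
for t in ("tube","tube_cap","tube_base"):
    for r in models.pinpoint(t,"wrist")[:2]:
        p=onz(s,r["at"],26); print(t,round(r["p"],2),C(p))
plan(W(-52,0.7,40),H)
E
```

```text
[-5.40210354 -0.97995512  3.52035268]
tube 0.8 [24.5  1.  26. ]
tube_cap 0.65 [-39.6   2.2  26. ]
tube_base 0.75 [82.3  0.5 26. ]
tcp [533.5  39.   40.2] cradle [-51.6   1.4  40.2] clock 19.0 ytool deg 6.03 xtool [-0.105  0.994  0.   ] F [-5.9 -1.1  3.7] w 0.2
turn [-0.0034 -0.0002  0.0005]
shift mm [-0.7 -0.4  0.2] world x of tool [-0.105  0.995  0.   ]
```

Firm contact: the TCP has stopped and the force is about 6 N. Now I back off and go over the button.

Request:
move_arm:
  commands:
    - [1,0,-0.003,0,0,0,0]
    - [1,0,-0.015,0,0,0,0]
    - [1,0,0,-0.03,0,0,0]
    - [1,0,0,-0.03,0,0,0]
    - [1,0,0,-0.03,0,0,0]
    - [1,0,0.038,0,0,0,0]
    - [1,0,0.038,0,0,0,0]
    - [1,0,0.038,0,0,0,0]
    - [1,0,0.038,0,0,0,0]
    - [1,0,0.038,0,0,0,0]
    - [1,0,0,0,0,0,0]

```text
clock: 19.92
eef_pos: [715.4, 57.6, 129.7]
eef_rot: [0.669, 0.743, 0.004, 0.004]
contact_force: [0.5, -1.2, 0.0]
width: -0.1
```

```bash
python3 - <<'E'
from h import *
s=snapshot("wrist")
for t,z in dict(tube_base=26,tube_cap=26,tube=26,read_top=68).items():
    for r in models.pinpoint(t,"wrist")[:2]:
        p=onz(s,r["at"],z); print(t,round(r["p"],2),[round(r["at"][0]*512),round(r["at"][1]*384)],p,C(p))
g=s["color"].astype(int);m=(g[...,1]-g[...,0])>50
ys,xs=np.nonzero(m);print(len(xs),(xs.min(),xs.max(),ys.min(),ys.max()) if len(xs) else 0)
if len(xs): print(C(onz(s,((xs.mean()+.5)/512,(ys.mean()+.5)/384),68)))
plan([707.5,56.5,100],H)
E
```

```text
tube_base 0.85 [199, 200] [664.4  53.3  26. ] [80.   1.9 26. ]
tube_cap 0.61 [61, 201] [544.9  40.2  26. ] [-40.2   1.4  26. ]
tube 0.92 [136, 199] [610.2  48.9  26. ] [25.7  3.2 26. ]
read_top 0.7 [250, 218] [708.9  57.5  68. ] [124.7   1.5  68. ]
2487 (np.int64(46), np.int64(282), np.int64(151), np.int64(231))
[52.5  8.6 68. ]
tcp [705.3  57.1 130.3] cradle [121.1   1.5 130.3] clock 20.17 ytool deg 6.02 xtool [-0.105  0.994  0.   ] F [-0.1  0.3  0.3] w -0.1
turn [-0.0004 -0.0002  0.0003]
shift mm [-0.9  2.1 30.3] world x of tool [-0.105  0.995  0.   ]
```

Request:
move_arm:
  commands:
    - [1,-0.0003,0.003,0.015,0,0,0]
    - [1,0,0,0.015,0,0,0]
    - [1,0,0,0.006,0,0,0]
    - [1,0,0,0,0,0,0]

```text
clock: 20.5
eef_pos: [707.1, 57.1, 93.1]
eef_rot: [0.669, 0.743, -0.001, -0.001]
contact_force: [0.0, -0.1, -0.2]
width: 0.0
```

Request:
move_arm:
  commands:
    - [1,0,0,0.0015,0,0,0]
    - [1,0,0,0.0015,0,0,0]
    - [1,0,0,0.0015,0,0,0]
    - [1,0,0,0,0,0,0]

```text
clock: 20.83
eef_pos: [709.4, 57.1, 90.4]
eef_rot: [0.669, 0.743, 0.0, 0.0]
contact_force: [-0.1, 0.4, 0.4]
width: 0.0
```

Request:
move_arm:
  commands:
    - [1,0,0,0.0015,0,0,0]
    - [1,0,0,0.0015,0,0,0]
    - [1,0,0,0,0,0,0]

```text
clock: 21.08
eef_pos: [709.5, 57.1, 87.2]
eef_rot: [0.669, 0.743, 0.0, 0.0]
contact_force: [-0.0, -0.6, 2.6]
width: -0.3
```

Button is in contact (Fz 2.6 N). Pressing further.

Request:
move_arm:
  commands:
    - [1,0,0,0.001,0,0,0]
    - [1,0,0,0.001,0,0,0]
    - [1,0,0,0.001,0,0,0]
    - [1,0,0,0,0,0,0]

```text
clock: 21.42
eef_pos: [709.6, 57.1, 85.0]
eef_rot: [0.669, 0.743, 0.0, 0.0]
contact_force: [-2.1, 0.1, 6.3]
width: -0.1
```

Request:
move_arm:
  commands:
    - [1,0,0,0.001,0,0,0]
    - [1,0,0,0.0005,0,0,0]
    - [1,0,0,0,0,0,0]
    - [1,0,0,0,0,0,0]

```text
clock: 21.75
eef_pos: [709.6, 57.1, 84.9]
eef_rot: [0.669, 0.743, 0.001, 0.001]
contact_force: [-2.4, 0.3, 11.6]
width: -0.2
```

The button has bottomed out: the TCP stalls at 85 mm with 11.6 N, well past the 4 N needed. Lifting straight up and away, then checking.

Request:
move_arm:
  commands:
    - [1,0,0,-0.005,0,0,0]
    - [1,0,0,-0.02,0,0,0]
    - [1,0,0,-0.035,0,0,0]
    - [1,-0.025,-0.02,-0.025,0,0,0]
    - [1,-0.035,-0.02,-0.01,0,0,0]
    - [1,-0.035,-0.02,0,0,0,0]
    - [1,-0.035,-0.02,0,0,0,0]
    - [1,0,0,0,0,0,0]

```text
clock: 22.42
eef_pos: [640.2, -87.1, 177.4]
eef_rot: [0.671, 0.742, -0.003, 0.0]
contact_force: [-1.1, 0.7, -0.4]
width: 0.0
```

```bash
python3 - <<'E'
from h import *
Z=dict(tube=26,tube_base=26,tube_cap=26,stop=26,cup=0,oil=0,dishes=0,spare=60)
v=[]
for cam in("wrist","top"):
    s=pic(cam,cam+"9.png",1)
    for t,z in Z.items():
        for r in models.pinpoint(t,cam)[:3]:
            p=onz(s,r["at"],z); print(cam,t,round(r["p"],2),p,C(p))
a=cv2.imread("pics/wrist9.png");b=cv2.imread("pics/top9.png")[90:285,150:460]
o=np.zeros((600,800,3),np.uint8);o[:300,:400]=cv2.resize(a,(400,300));o[300:,:]=0
b=cv2.resize(b,(477,300));o[300:,:477]=b;cv2.imwrite("pics/v9.png",o)
plan([600,0,200])
E
```

```text
wrist tube 0.97 [610.4  47.3  26. ] [25.7  1.6 26. ]
wrist tube 0.66 [ 442.5 -221.9   26. ] [-169.4 -248.6   26. ]
wrist tube_base 0.62 [546.1  39.5  26. ] [-39.1   0.6  26. ]
wrist tube_base 0.59 [665.4  53.5  26. ] [81.1  2.  26. ]
wrist tube_base 0.59 [ 487.5 -248.8   26. ] [-127.5 -280.    26. ]
wrist tube_cap 0.97 [544.   39.7  26. ] [-41.1   1.   26. ]
wrist stop 0.9 [668.3  53.7  26. ] [84.   1.9 26. ]
wrist dishes 0.86 [ 776.  -244.6    0. ] [ 159.9 -306.     0. ]
top tube 0.75 [ 429.3 -230.5   26. ] [-183.4 -255.7   26. ]
top tube 0.69 [604.2  51.4  26. ] [20.   6.3 26. ]
top tube 0.64 [ 596.3 -339.6   26. ] [ -28.8 -381.7   26. ]
top tube_base 0.75 [672.1  52.1  26. ] [87.6 -0.1 26. ]
top tube_base 0.75 [ 632.1 -382.6   26. ] [   2.4 -428.2   26. ]
top tube_base 0.6 [ 494.7 -250.2   26. ] [-120.5 -282.2   26. ]
top tube_cap 0.87 [ 388.1 -195.6   26. ] [-220.8 -216.7   26. ]
top tube_cap 0.65 [556.6  44.1  26. ] [-28.1   4.1  26. ]
top stop 0.6 [675.2  46.3  26. ] [90.1 -6.1 26. ]
top cup 0.63 [542.7 244.4   0. ] [-21.  204.7   0. ]
top oil 0.68 [747.7 166.6   0. ] [174.7 105.9   0. ]
top oil 0.3 [673.1  55.8   0. ] [89.   3.5  0. ]
top dishes 0.62 [ 781.8 -246.     0. ] [ 165.5 -308.     0. ]
top spare 0.93 [ 659.  -499.5   60. ] [  16.9 -547.3   60. ]
tcp [643.3 -80.5 177.4] cradle [  45.1 -128.9  177.4] clock 23.32 ytool deg 6.02 xtool [-0.105  0.994  0.   ] F [-0.8 -0.3  0.7] w 0.1
shift mm [ 84.6 -34.6 -22.6] world x of tool [-0.105  0.994  0.   ]
```

View pics/v9.png

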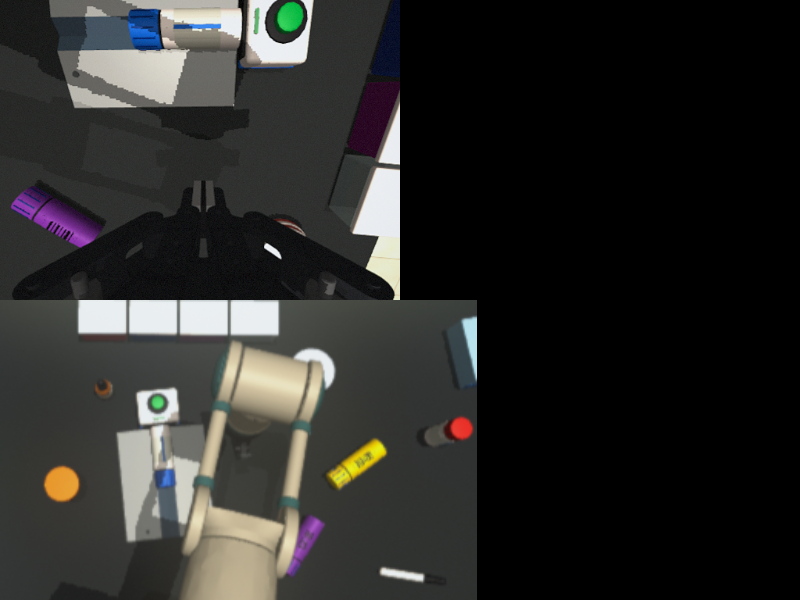

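In the wrist part, the canister lies in the groove with its base at about (242,30), next to the reader; the green button is up again at (290,18) and the other things are where they were. One enlarged crop to check the contact.

```bash
python3 -c "
import cv2
a=cv2.imread('pics/wrist9.png')[0:100,260:400];cv2.imwrite('pics/c9.png',cv2.resize(a,None,fx=5.5,fy=5.5,interpolation=cv2.INTER_CUBIC))"
```

```text
(no output)
```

View pics/c9.png

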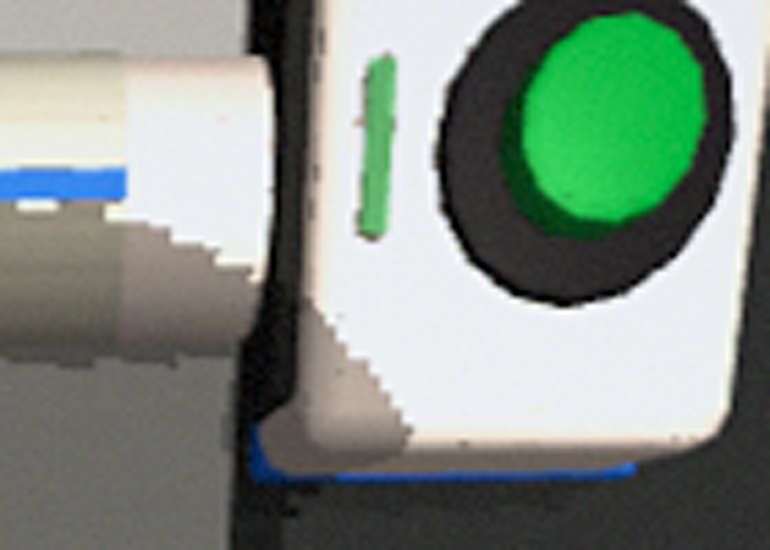

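The crop shows the base end (edge at (270,180)) meeting the black pad with no visible gap, and the green button up. Handing in.

```bash
python3 -c "
from h import *
print(order.finish_job(), status.state()['clock'])"
```

```text
the job is handed in; nothing more can be done
the job is handed in; nothing more can be done
```

The canister is lying in the groove with its base against the reader's pad, and the green button was pressed once. I handed the job in shortly after 23.3 s on the robot's clock, with the arm clear of everything.

- **Rolling:** I pushed the white, blue-capped canister's side with the open fingertips. It stayed about 9° skewed on the flat, squared up on the ramp and dropped into the groove. It was never gripped or lifted.
- **Nudging to the pad:** I pushed its cap end along the groove with the closed fingers. It stopped against the pad with about 6 N on the fingers.
- **Reading:** I pressed the button straight down until it would go no further, with 11.6 N on the fingers (it needs about 4 N) after about 5 mm of travel. It came back up.

**Last checks:**
- **Contact with the pad:** the enlarged wrist picture shows no visible gap between base and pad. The networks' own figures put the base 2.5 to 3 mm short of the pad, within their usual error, so I relied on the contact force and the crop.
- **Other things:** the cup, oil bottle, dishes and spare canister measured within about 1 cm of where they started. The purple and yellow look-alikes and the marker looked unmoved. The slide box and the rack were not checked again, but the arm passed well above that side and never went near them.

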